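# Seat the figure base in the corner stop

### The arm

A 6-joint arm with a two-finger parallel gripper is mounted at the origin on the work surface. World frame = base frame: x ahead of the robot, y to its left, z up, the work surface at z = 0. Lengths are in m, angles in rad, forces in N, time in s.
With the tool pointing down it reaches from about 0.35 to 0.85 m from the base axis. Payload 8.1 kg.
Tool frame: the origin (TCP) lies between the finger pads; the fingertips stand 25 mm ahead of it and the grasp point (between the pads) lies 6 mm ahead of it; z points along the fingers, y is the line along which they close (so a half turn about z gives the same grasp; the last joint's range is limited). The gripper opens to 93 mm and grips with 3 to 60 N. Pads are 15 mm wide; open, the fingers measure 128 mm over their backs; the gripper's body (75 mm by 188 mm) begins 65 mm behind the grasp point.
Start: joints at [-1.199, 0.13, 1.488, -0, 1.523, -0.085], TCP at [0.265, -0.538, 0.244] pointing down, gripper open.
Joint ranges: [-2.96, 2.96], [-0.89, 2.26], [0.02, 2.5], [-1.34, 4.48], [0, 2.73], [-2.66, 2.66]. Speed limits (rad/s): [2.39, 2.39, 2.79, 3.14, 3.14, 3.14].

### API

Orientations are given as a rotation vector (axis times angle).
In Python, from plant import robot gives the robot as it stands.
- The arm moves only by the tool arm_command, never from a script. Its argument "increments" is text: rows parted by semicolons, each of 5 numbers parted by spaces: the closure, from 0 (fully open) to 1 (shut), then the shift along the tool's x, y, z in mm, then the turn about the tool's z in rad. A call has 1 to 5 rows; each row is the pose to reach, as a shift and turn from the pose commanded when the call began, along the tool's axes at that moment; what a row does not reach only later rows make up. A row lasts 1/10 s, in which the tool goes at most 50 mm and 8.59 degrees, less where a joint would pass 70% of its speed; a pose out of reach is approached as far as the arm can. A call with a gripper value outside its range is refused whole. The fingers move at their own pace and stop on an object; "grip_force" is the grip in N (left out, the last holds). Time passes only in rows, so rows that repeat a pose let the fingers close. It gives the time, the measured TCP pose, the force, the opening and the grip force at its end, in the units of the state.
- robot.read_state(): the state, without advancing time (a new reading comes with each control period).
- robot.read_camera(name): name is "scene" or "top" or "wrist"; returns the picture (480x640x3 uint8, blue, green, red); there is no depth.
- robot.camera_model(name): a dict with "fx", "fy", "cx", "cy" (pixels), "D" ([k1, k2, p1, p2, k3] as OpenCV has them; the pictures are not rectified), "eye" and "rotation" of the camera in the world. Camera axes: x right, y down, z forward; pixel columns grow to the right and rows downward; lengths in m; the calibration is good to about 2 mm. A picture is of the moment at which its call begins: read the wrist's pose just before it. camera_model takes no time and is no camera call; for the wrist camera it gives the pose at the moment of the call.
- robot.close_job(): hands the job in; it is judged then, once.
The state is a dict: "t": time; "q": joint angles; "dq": joint speeds; "joint_torque": joint torques, N m; "tool_pos": TCP position; "orientation": TCP orientation; "force": force on the tool from outside, world axes, zero at the start; "wrist_torque": the same for the moment, N m; "opening": finger opening in m; "gripper_force": force on a finger pad.
Only numpy, scipy, OpenCV 4.12 (cv2) and the standard library are available. Lean on these libraries where they do the work, as an engineer would, in place of code of your own. Each camera call takes 0.05 s, during which the arm holds its last target. There are 200 camera calls.

### The job

Push the bigger wooden block, the oblong one with two steel pins, along the table into the inside corner of the L-shaped wooden stop, so that it lies square with a long side flush along the long batten and an end flush against the short batten. The pins are freshly glued in, so push only on the wood: do not touch the pins and do not lift or tip the block. Leave everything else where it stands, and finish with the hand clear.

Things in the scene. Friction and masses are not known exactly. Their poses are not given: they have to be found in the camera images.
- base: The block to push: plain oblong pale wood, 90 (its x) x 130 (its y, the long way) x 30 mm high, 0.2 to 0.4 kg, lying loose on the table; too wide to grip. Two steel pins stand on its top. Origin: centre of its underside; z up. Either long side may go against the long batten.
- pins: The two upright steel pins in the top of the big block, 8 mm thick, 25 mm tall (their tops are 55 mm above the table), at 30 mm either way from the block's centre along its y. Origin: centre of the block's top face. Fixed to the block; not to be touched.
- stop: L of two dark wooden battens 25 mm high, 30 mm wide, fixed to the table, placed differently each time. Origin: inside corner, on the table. Long batten: inner face at x = 0, running 540 mm from the corner along its -y. Short batten: inner face at y = 0, running 130 mm along its -x (towards the robot). The block seats at negative x and y: its origin then at x -45, y -65 mm.
- small_base: Another block of the same pale wood, square, 60 x 60 x 30 mm, with a single 25 mm steel pin in the middle of its top; loose; to be left alone. It and the big block may stand in either of two places. Origin: centre of its underside.
- paint_jar: Closed jar, 48 mm across, 60 mm tall, upright, loose, to be left alone. Origin: centre of its underside.
- mug: White mug, 80 mm across, 90 mm tall, handle on its +y side, loose, to be left alone. Origin: centre of its underside.
- toy: White toy figure with round head and ears, about 65 x 90 mm, 130 mm tall, standing left of the stop, loose, to be left alone. Origin: centre of its underside.
- glue_tin: Closed tin, 60 mm across, 65 mm tall, upright, loose, to be left alone. Origin: centre of its underside.
- screwdriver: Screwdriver 180 mm long lying flat on the robot's right, along its own x, up to 30 mm thick, loose, to be left alone. Origin: on the table under its middle.
- tape_core: Cork disc 70 mm across, 20 mm high, loose, to be left alone. Origin: centre of its underside.

How it is judged:
By the outcome, as a careful person would: the job done as asked, in the order asked, and still so for the second after the job is handed in, with the robot touching nothing.
It also fails if it takes over 59 s, if anything falls off the work surface, if the arm or the gripper's body presses on something with over 40 N, if the wrist force passes 120 N, or if a joint passes its speed limit or range.

## Working session

There is one attempt and no reset: what is moved stays moved. The work goes in short steps, Python scripts to look and compute and a tool call to move; the robot and the scene stay as the last step left them, time stands still between calls to the robot, and variables do not carry over. Pictures are saved under pics/ and viewed, at most 10 in all, crops included, and the job is handed in when it is done.

Besides the shell and the picture viewer there is one more tool, called as name(argument=value, ...), one argument or row to a line, values as JSON. arm_command: Moves the arm, as the interface text tells. Its arguments: {"type":"object","properties":{"increments":{"type":"string"},"grip_force":{"type":"number"}},"required":["increments"]}

```bash
ls; mkdir -p pics; python3 - <<'E'
from plant import robot
import cv2
for n in("top","scene"):
    im=robot.read_camera(n); cv2.imwrite(f"pics/{n}0.png",im)
    m=robot.camera_model(n); print(n,m)
print(robot.read_state())
E
```

```text
pics
top {'fx': 469.31798896772943, 'fy': 469.31798896772943, 'cx': 325.5987342983742, 'cy': 233.15284088329918, 'D': array([-0.07668664,  0.        ,  0.        ,  0.        ,  0.        ]), 'eye': array([ 0.50081107, -0.01259333,  1.15827738]), 'rotation': array([-2.21932337,  2.15291998, -0.09400956])}
scene {'fx': 510.41326161841477, 'fy': 510.41326161841477, 'cx': 317.2103166170606, 'cy': 239.87718919114127, 'D': array([0.02917353, 0.        , 0.        , 0.        , 0.        ]), 'eye': array([1.0079526 , 0.62821218, 0.87432069]), 'rotation': array([-0.76645704, -2.61560055,  1.04554204])}
{'t': 0.1, 'q': array([-1.19941598e+00,  1.31081458e-01,  1.48917751e+00,  2.98906014e-05,
        1.52302575e+00, -8.53855953e-02]), 'dq': array([ 0.0001729 , -0.00187591, -0.00213665, -0.00156043,  0.00121189,
       -0.00054203]), 'joint_torque': array([ 9.20341699e-04, -5.61340749e+01, -4.93095481e+01,  7.69363507e-02,
        2.91003613e-02, -3.66753045e-05]), 'tool_pos': array([ 0.26448977, -0.53801923,  0.24269091]), 'orientation': array([-3.05838239e+00, -7.10882939e-01,  3.32180289e-04]), 'force': array([-0.28484364,  0.46798587,  0.83560928]), 'wrist_torque': array([-0.00654705,  0.004172  , -0.02832169]), 'gripper_force': 0.0, 'opening': 0.0929404194818931}
```

View pics/top0.png

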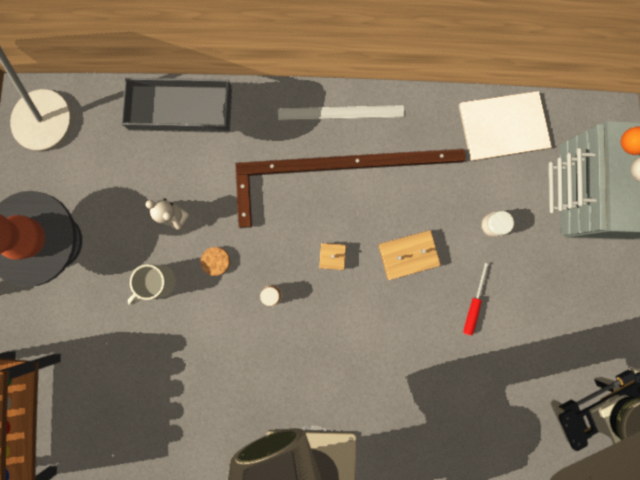

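View pics/scene0.png

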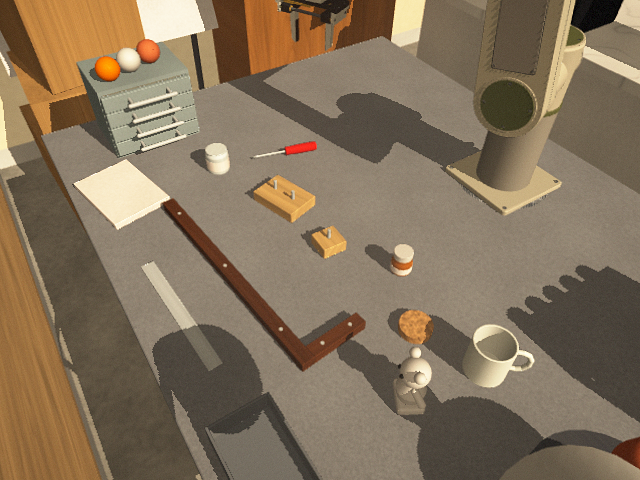

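The top view has the robot at the bottom, +x up and +y left. The big block is at about (410,255), the small one at (333,256), and the stop's inside corner is near (250,174). I'll rectify both views for precise corners.

```bash
cat > h.py <<'E'
import numpy as np,cv2
from plant import robot
def model(n):
    m=robot.camera_model(n);R=cv2.Rodrigues(np.array(m["rotation"],float))[0]
    K=np.array([[m["fx"],0,m["cx"]],[0,m["fy"],m["cy"]],[0,0,1]])
    return K,np.array(m["D"]),R,np.array(m["eye"])
def proj(P,M):
    K,D,R,e=M
    return cv2.projectPoints(np.asarray(P,float).reshape(-1,3),cv2.Rodrigues(R.T)[0],-R.T@e,K,D)[0].reshape(-1,2)
def ray(uv,M):
    K,D,R,e=M
    p=cv2.undistortPoints(np.asarray(uv,float).reshape(-1,1,2),K,D).reshape(-1,2)
    return (R@np.c_[p,np.ones(len(p))].T).T
def onz(uv,z,M):
    d=ray(uv,M);return M[3]+d*((z-M[3][2])/d[:,2])[:,None]
def tri(views):  # [(uv,M)...] -> point
    A=0;b=0
    for uv,M in views:
        d=ray([uv],M)[0];d/=np.linalg.norm(d);Q=np.eye(3)-np.outer(d,d);A=A+Q;b=b+Q@M[3]
    return np.linalg.solve(A,b)
def ortho(im,M,z,x0,x1,y0,y1,s):  # s px per m; up=+x, left=+y
    w,h=int((y1-y0)*s),int((x1-x0)*s)
    v,u=np.mgrid[0:h,0:w]
    P=np.c_[(x1-v/s).ravel(),(y1-u/s).ravel(),np.full(w*h,z)]
    q=proj(P,M).astype(np.float32).reshape(h,w,2)
    return cv2.remap(im,q[...,0],q[...,1],cv2.INTER_CUBIC)
E
python3 - <<'E'
from h import *
Mt,Ms=model("top"),model("scene")
t=cv2.imread("pics/top0.png");s=cv2.imread("pics/scene0.png")
a=ortho(t,Mt,.03,.40,.72,-.4,.25,1200)
b=ortho(s,Ms,.03,.40,.72,-.4,.25,1200)
cv2.imwrite("pics/o.png",cv2.resize(np.vstack([a,b]),None,fx=.78,fy=.78))
# pale wood
for n,im,M in(("t",t,Mt),("s",s,Ms)):
    hsv=cv2.cvtColor(im,cv2.COLOR_BGR2HSV)
    m=cv2.inRange(hsv,(10,80,130),(25,255,255))
    k,l,st,c=cv2.connectedComponentsWithStats(m)
    for i in range(1,k):
        if st[i,4]>150:
            print(n,st[i],c[i].round(1), onz([c[i]],.03,M)[0].round(3))
for uv in[(269,296),(498,222),(470,330),(487,264),(214,262),(163,212),(150,282)]: print(uv,onz([uv],.0,Mt)[0].round(3))
E
```

```text
t [    0     0   640    96 47348] [350.7  38.2] [ 1.084 -0.07   0.03 ]
t [620 126  20  29 474] [630.9 140.5] [ 0.85  -0.797  0.03 ]
t [ 378  230   63   50 2102] [408.6 254.7] [ 0.542 -0.223  0.03 ]
t [319 243  27  27 661] [331.9 256.1] [ 0.533 -0.038  0.03 ]
t [200 247  29  29 615] [215.  260.2] [0.515 0.243 0.03 ]
s [    0     0   150   149 11165] [65.  54.6] [ 0.811 -1.24   0.03 ]
s [ 244    0  110   75 4364] [283.3  35.6] [ 0.099 -0.986  0.03 ]
s [ 446    0  140  215 5480] [535.9 129.6] [-0.215 -0.078  0.03 ]
s [197  29  23  59 875] [207.8  58.1] [ 0.407 -0.972  0.03 ]
s [163  35  36  57 752] [184.5  56. ] [ 0.469 -1.026  0.03 ]
s [140  40  18  17 192] [148.9  48.1] [ 0.552 -1.144  0.03 ]
s [ 253  175   63   48 1443] [286.8 196.8] [ 0.543 -0.21   0.03 ]
s [    0   186   101   294 15026] [ 33.3 380.3] [ 1.177 -0.025  0.03 ]
s [312 225  35  34 661] [330.3 241.4] [ 0.537 -0.025  0.03 ]
s [391 258  22  19 199] [402.1 267. ] [0.448 0.123 0.03 ]
s [399 309  33  36 812] [414.1 325.6] [0.525 0.254 0.03 ]
(269, 296) [0.432 0.113 0.   ]
(498, 222) [ 0.632 -0.454  0.   ]
(470, 330) [ 0.361 -0.385  0.   ]
(487, 264) [ 0.526 -0.426  0.   ]
(214, 262) [0.51  0.252 0.   ]
(163, 212) [0.631 0.386 0.   ]
(150, 282) [0.456 0.409 0.   ]
```

View pics/o.png

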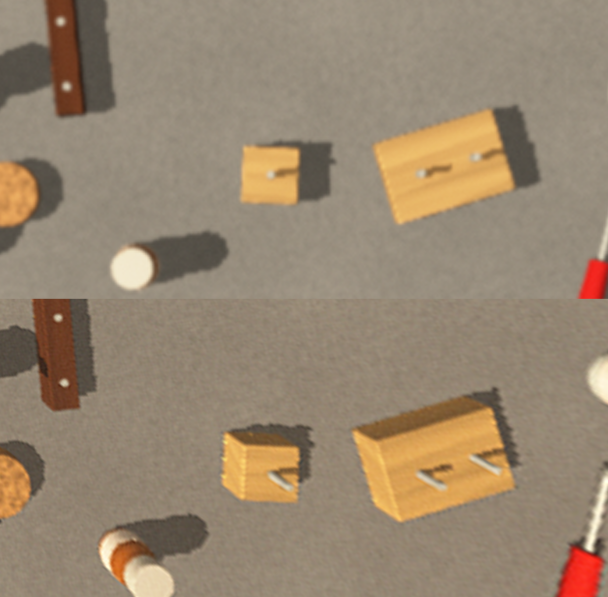

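The orthophotos agree: the block's top corners match at z=0.03 in both views, and it measures about 131 x 87 mm. Its centre is about (0.543,-0.225), yaw about +17°. Next I'll fit silhouette models of the stop and blocks in both views.

```bash
cat > fit.py <<'E'
from h import *
from scipy.optimize import minimize
def box(x0,x1,y0,y1,z): return np.array([[x,y,k] for x in(x0,x1) for y in(y0,y1) for k in(0,z)])
BASE=[box(-.045,.045,-.065,.065,.03)]
SMALL=[box(-.03,.03,-.03,.03,.03)]
STOP=[box(0,.03,-.54,.03,.025),box(-.13,.03,0,.03,.025)]
def place(P,p):
    c,s=np.cos(p[2]),np.sin(p[2]);return np.c_[P[:,0]*c-P[:,1]*s+p[0],P[:,0]*s+P[:,1]*c+p[1],P[:,2]]
def mask(im,kind):
    hsv=cv2.cvtColor(im,cv2.COLOR_BGR2HSV)
    if kind=="stop": return cv2.inRange(hsv,(0,110,20),(12,255,150))|cv2.inRange(hsv,(170,110,20),(180,255,150))
    return cv2.inRange(hsv,(8,75,70),(28,255,255))
def fit(boxes,p0,kind,views,pad=25):
    S=4;data=[]
    for im,M in views:
        q=np.vstack([proj(place(B,p0),M) for B in boxes])
        a=np.floor(q.min(0)-pad).astype(int).clip(0);b=np.ceil(q.max(0)+pad).astype(int).clip(0,[640,480])
        m=mask(im,kind)[a[1]:b[1],a[0]:b[0]]
        m=cv2.morphologyEx(m,cv2.MORPH_CLOSE,np.ones((5,5)))
        m=cv2.resize(m,None,fx=S,fy=S,interpolation=cv2.INTER_LINEAR)>127
        data.append((m,M,a))
    def cost(p,each=False):
        c=[]
        for m,M,a in data:
            r=np.zeros(m.shape,np.uint8)
            for B in boxes:
                q=(proj(place(B,p),M)-a+.5)*S-.5
                cv2.fillConvexPoly(r,cv2.convexHull(np.round(q*16).astype(np.int32)),1,shift=4)
            c.append(1-(m&(r>0)).sum()/(m|(r>0)).sum())
        return c if each else sum(c)
    best=None
    p=np.array(p0,float)
    for d in(.015,.006,.003):
        sim=np.vstack([p,p+[d,0,0],p+[0,d,0],p+[0,0,d*6]])
        p=minimize(cost,p,method="Nelder-Mead",options=dict(initial_simplex=sim,xatol=1e-5,fatol=1e-6)).x
    return p,np.round(cost(p,True),3)
E
python3 - <<'E'
from fit import *
V=[(cv2.imread(f"pics/{n}0.png"),model(n)) for n in("top","scene")]
M=V[0][1]
c=onz([(250,174)],.0,M)[0];print("corner guess",c)
for n,b,p0,k in(("base",BASE,[.543,-.225,.3],"w"),("small",SMALL,[.533,-.038,0],"w"),("stop",STOP,[c[0],c[1],.03],"stop")):
    for v in(V,V[:1],V[1:]):
        p,e=fit(b,p0,k,v,12 if k=="w" else 15);print(n,p.round(4),e)
E
```

```text
corner guess [0.73302488 0.17207538 0.        ]
base [ 0.5425 -0.226   0.2903] [0.04  0.072]
base [ 0.543  -0.2259  0.287 ] [0.039]
base [ 0.5422 -0.2262  0.2925] [0.07]
small [ 0.533  -0.0388 -0.0332] [0.083 0.071]
small [ 0.5336 -0.0385 -0.0443] [0.082]
small [ 0.5325 -0.0392 -0.0334] [0.068]
stop [0.7291 0.1742 0.0969] [0.126 0.082]
stop [0.7303 0.1748 0.0957] [0.124]
stop [0.7285 0.1732 0.0968] [0.08]
```

The fits agree within 1–2 mm. The stop is at (0.729,0.174), yaw 0.097, and the block at (0.5425,-0.226), yaw 0.29. Plan:
1. Push the long side with both fingers toward the long batten, which squares the block.
2. Push the end along the batten into the corner.
3. Nudge both sides again if needed.

```bash
cat > go.py <<'E'
import sys,numpy as np
from plant import robot
from scipy.spatial.transform import Rotation as Ro
S=np.array([.7291,.1742]);A=.097
def rel(xs,ys,z,dyaw):
    """stop-frame TCP target, tool-x yaw relative to the stop -> tool increments"""
    s=robot.read_state();R=Ro.from_rotvec(s["orientation"]).as_matrix()
    c,n=np.cos(A),np.sin(A);p=np.array([S[0]+c*xs-n*ys,S[1]+n*xs+c*ys,z])
    d=R.T@(p-s["tool_pos"])*1e3;yaw=np.arctan2(R[1,0],R[0,0])
    t=-(A+dyaw-yaw);t=(t+np.pi)%(2*np.pi)-np.pi
    dd=s["tool_pos"][:2]-S
    print("t",s["t"].__round__(2),"stopframe",(c*dd[0]+n*dd[1]).round(4),(-n*dd[0]+c*dd[1]).round(4),"z",s["tool_pos"][2].round(4),"yaw-A",round(yaw-A,4),"op",round(s["opening"],3),"F",s["force"].round(1),"tilt",R[2].round(3),"q6",s["q"][5].round(2))
    print("target",p.round(3),"shift",d.round(1),"turn",round(t,3))
if __name__=="__main__": rel(*map(float,sys.argv[1:5]))
E
python3 go.py -.311 -.38 .244 0
```

```text
t 0.1 stopframe -0.5314 -0.6639 z 0.2427 yaw-A 0.3598 op 0.093 F [-0.3  0.5  0.8] tilt [ 0.    -0.002 -1.   ] q6 -0.09
target [ 0.456 -0.234  0.244] shift [ 306.2 -188.1   -0.9] turn 0.36
```

arm_command(
  increments="0.35 43 -26 0 0.07; 0.35 86 -52 0 0.14; 0.35 128 -78 0 0.21; 0.35 170 -105 0 0.28; 0.35 212 -131 0 0.36",
)

```text
t: 0.6
tool_pos: [0.3976, -0.3254, 0.2432]
orientation: [-3.138, -0.147, 0.001]
force: [1.5, -0.1, -0.3]
opening: 0.061
gripper_force: 0.0
```

```bash
python3 go.py -.311 -.38 .035 0
```

```text
t 0.6 stopframe -0.3784 -0.4652 z 0.2432 yaw-A -0.0035 op 0.061 F [ 1.5 -0.1 -0.3] tilt [-0.    -0.001 -1.   ] q6 0.69
target [ 0.456 -0.234  0.035] shift [ 67.1 -85.3 208.2] turn -0.004
```

arm_command(
  increments="0.35 30 -38 0 0; 0.35 66 -85 0 0; 0.35 66 -85 45 0; 0.35 66 -85 90 0; 0.35 66 -85 135 0",
)

```text
t: 1.1
tool_pos: [0.455, -0.2355, 0.1073]
orientation: [3.137, 0.155, 0.001]
force: [0.2, -0.1, -0.8]
opening: 0.0603
gripper_force: 0.0
```

```bash
python3 go.py -.311 -.38 .035 0; python3 -c "
from h import *
cv2.imwrite('pics/w1.png',robot.read_camera('wrist'))"
```

```text
t 1.1 stopframe -0.3125 -0.3812 z 0.1073 yaw-A 0.0017 op 0.06 F [ 0.2 -0.1 -0.8] tilt [ 0.001  0.001 -1.   ] q6 0.89
target [ 0.456 -0.234  0.035] shift [ 1.4 -1.3 72.3] turn 0.002
```

View pics/w1.png

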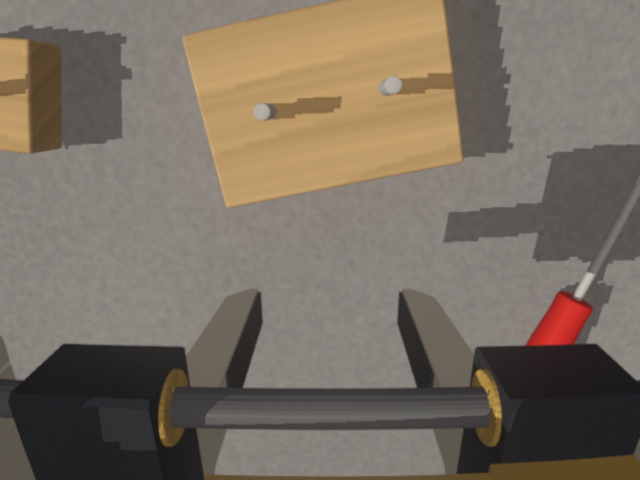

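The wrist view shows the block's near side from (228,207) to (462,160), with both fingers clear behind it and the screwdriver clear. I'll go down and begin the push.

arm_command(
  increments="0.35 1 -1 36 0; 0.35 1 -1 72 0; 0.35 1 -1 72 0; 0.35 12 -1 72 0; 0.35 24 -1 72 0",
)

```text
t: 1.65
tool_pos: [0.4808, -0.2342, 0.0395]
orientation: [3.136, 0.151, 0.005]
force: [0.5, 0.9, -0.7]
opening: 0.0607
gripper_force: 0.0
```

arm_command(
  increments="0.35 10 0 0 0; 0.35 20 0 0 0; 0.35 30 0 0 0; 0.35 40 0 0 0; 0.35 50 0 0 0",
)

```text
t: 2.15
tool_pos: [0.529, -0.2283, 0.0368]
orientation: [3.138, 0.152, -0.0]
force: [-3.6, 0.3, 3.4]
opening: 0.0603
gripper_force: 1.8
```

```bash
python3 go.py -.0975 -.38 .035 0; python3 - <<'E'
from fit import *
V=[(robot.read_camera(n),model(n)) for n in("top","scene")]
cv2.imwrite('pics/t1.png',np.hstack([V[0][0][100:360,180:580],V[1][0][100:360,150:550]]))
for v in (V,V[1:]):
  p,e=fit(BASE,[.57,-.225,.15],"w",v,12);print(p.round(4),e)
E
```

```text
t 2.15 stopframe -0.2381 -0.3813 z 0.0368 yaw-A -0.0002 op 0.06 F [-3.6  0.3  3.4] tilt [-0.  0. -1.] q6 0.98
target [ 0.669 -0.213  0.035] shift [140.6  -1.3   1.8] turn -0.0
[ 0.5835 -0.2288  0.0916] [0.501 0.196]
[ 0.5836 -0.2285  0.0939] [0.195]
```

View pics/t1.png

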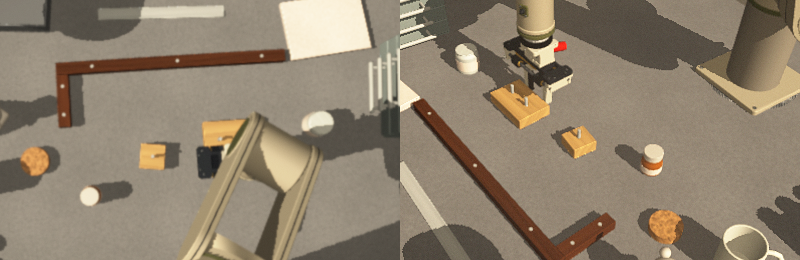

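The scene view shows the block squared against both fingers (yaw 0.094) with the pins clear. I'll continue toward the long batten.

arm_command(
  increments="0.35 11 0 1 0; 0.35 22 0 1 0; 0.35 33 0 1 0; 0.35 44 0 1 0; 0.35 55 0 1 0",
)

```text
t: 2.75
tool_pos: [0.5839, -0.2227, 0.0354]
orientation: [-3.138, -0.152, 0.0]
force: [-0.9, 0.3, -1.4]
opening: 0.0606
gripper_force: 0.6
```

arm_command(
  increments="0.35 11 0 0 0; 0.35 22 0 0 0; 0.35 33 0 0 0; 0.35 44 0 0 0; 0.35 55 0 0 0",
)

```text
t: 3.25
tool_pos: [0.6386, -0.2174, 0.0355]
orientation: [-3.138, -0.152, 0.0]
force: [-3.0, -0.9, 0.4]
opening: 0.0604
gripper_force: 1.0
```

```bash
python3 go.py -.099 -.38 .035 0; python3 - <<'E'
from fit import *
V=[(robot.read_camera(n),model(n)) for n in("scene",)]
p,e=fit(BASE,[.69,-.22,.097],"w",V,12);print(p.round(4),e)
E
```

```text
t 3.25 stopframe -0.128 -0.381 z 0.0355 yaw-A -0.0001 op 0.06 F [-3.  -0.9  0.4] tilt [-0. -0. -1.] q6 1.07
target [ 0.667 -0.214  0.035] shift [29.  -1.   0.5] turn -0.0
[ 0.6917 -0.2181  0.1013] [0.36]
```

arm_command(
  increments="0.35 8 0 0 0; 0.35 16 0 0 0; 0.35 22 0 0 0; 0.35 25 0 0 0; 0.35 27 0 0 0",
)

```text
t: 3.8
tool_pos: [0.6647, -0.2151, 0.0357]
orientation: [3.138, 0.152, -0.0]
force: [-3.9, -0.2, 2.2]
opening: 0.0605
gripper_force: 1.6
```

arm_command(
  increments="0.35 1 0 0 0; 0.35 2 0 0 0; 0.35 3 0 0 0",
)

```text
t: 4.1
tool_pos: [0.6674, -0.2149, 0.0357]
orientation: [3.138, 0.152, -0.0]
force: [-3.0, 0.2, 1.8]
opening: 0.0604
gripper_force: 1.5
```

arm_command(
  increments="0.35 1 0 0 0; 0.35 2 0 0 0; 0.35 2 0 0 0",
)

```text
t: 4.4
tool_pos: [0.6682, -0.2147, 0.0357]
orientation: [-3.138, -0.152, 0.005]
force: [-9.8, -0.3, 7.5]
opening: 0.0603
gripper_force: 5.1
```

arm_command(
  increments="0.35 1 0 0 0; 0.35 2 0 0 0; 0.35 2 0 0 0",
)

```text
t: 4.7
tool_pos: [0.6683, -0.2147, 0.0357]
orientation: [-3.137, -0.151, 0.011]
force: [-21.4, -1.2, 14.5]
opening: 0.0604
gripper_force: 10.3
```

Contact is firm: the force rose to 21 N with no further travel. I'll back off, lift, turn and go to the block's end.

arm_command(
  increments="0.35 -15 0 0 0; 0.35 -40 0 0 0; 0.35 -40 0 -40 0; 0.35 -40 0 -85 0; 0.35 -40 0 -110 0",
)

```text
t: 5.2
tool_pos: [0.6334, -0.2188, 0.1501]
orientation: [3.136, 0.152, 0.008]
force: [0.6, -0.1, 0.7]
opening: 0.0602
gripper_force: 0.0
```

```bash
python3 go.py -.047 -.485 .145 1.5708;python3 - <<'E'
from fit import *
V=[(robot.read_camera(n),model(n)) for n in("top","scene")]
cv2.imwrite('pics/t2.png',np.hstack([V[0][0][100:360,180:580],V[1][0][100:360,150:550]]))
p,e=fit(BASE,[.722,-.215,.097],"w",V[1:],12);print(p.round(4),e)
c,n=np.cos(.097),np.sin(.097);d=p[:2]-[.7291,.1742];print(c*d[0]+n*d[1],-n*d[0]+c*d[1])
E
```

```text
t 5.2 stopframe -0.1333 -0.3819 z 0.1501 yaw-A -0.0003 op 0.06 F [ 0.6 -0.1  0.7] tilt [ 0.005  0.002 -1.   ] q6 1.06
target [ 0.729 -0.313  0.145] shift [ 86.3 103.1   5.8] turn -1.571
[ 0.7387 -0.2112  0.2524] [0.301]
-0.027774022521369946 -0.38456395390638926
```

View pics/t2.png

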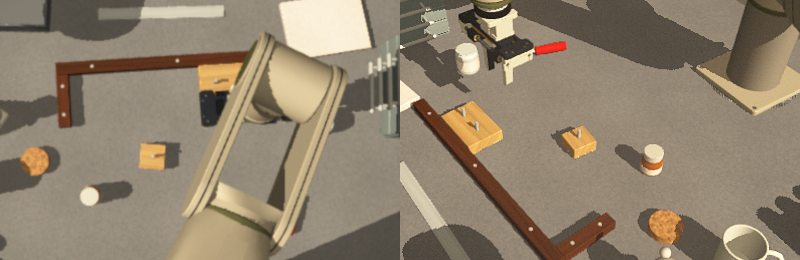

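The block lies flush along the long batten in both views, with nothing else moved. Now the end push.

arm_command(
  increments="0.57 16 21 0 -0.145; 0.57 32 41 0 -0.29; 0.57 48 62 0 -0.435; 0.57 64 82 0 -0.58; 0.57 81 103 0 -0.725",
)

```text
t: 5.8
tool_pos: [0.7228, -0.3132, 0.1441]
orientation: [-2.875, -1.263, 0.0]
force: [0.0, -0.4, 0.6]
opening: 0.0403
gripper_force: 0.0
```

arm_command(
  increments="0.57 0 0 0 -0.14; 0.57 0 0 0 -0.28; 0.57 0 0 0 -0.42; 0.57 0 0 0 -0.56; 0.57 0 0 0 -0.7",
)

```text
t: 6.3
tool_pos: [0.7222, -0.3126, 0.1439]
orientation: [-2.268, -2.172, -0.0]
force: [0.1, 0.1, -0.1]
opening: 0.0399
gripper_force: 0.0
```

```bash
python3 go.py -.052 -.485 .036 1.5708
```

```text
t 6.3 stopframe -0.054 -0.4838 z 0.1439 yaw-A 1.4307 op 0.04 F [ 0.1  0.1 -0.1] tilt [ 0.001 -0.001 -1.   ] q6 -0.43
target [ 0.724 -0.314  0.036] shift [ -1.    2.2 107.9] turn -0.14
```

arm_command(
  increments="0.57 -2 1 0 -0.14; 0.57 -6 1 40 -0.14; 0.57 -6 1 80 -0.14; 0.57 -6 1 107 -0.14; 0.57 -6 1 107 -0.14",
)

```text
t: 6.8
tool_pos: [0.7188, -0.3166, 0.03]
orientation: [-2.111, -2.312, 0.004]
force: [-0.6, 0.7, -1.2]
opening: 0.0399
gripper_force: 0.0
```

arm_command(
  increments="0.57 8 0 0 0; 0.57 16 0 0 0; 0.57 24 0 0 0; 0.57 32 0 0 0; 0.57 40 0 0 0",
)

```text
t: 7.3
tool_pos: [0.7204, -0.2797, 0.0411]
orientation: [2.115, 2.317, -0.0]
force: [-1.0, -4.6, 3.0]
opening: 0.0402
gripper_force: 2.2
```

```bash
python3 go.py -.052 -.139 .036 1.5708;python3 - <<'E'
from fit import *
V=[(robot.read_camera(n),model(n)) for n in("top","scene")]
cv2.imwrite('pics/t3.png',np.hstack([V[0][0][100:360,180:580],V[1][0][100:360,150:550]]))
E
```

```text
t 7.3 stopframe -0.0526 -0.4509 z 0.0411 yaw-A 1.5649 op 0.04 F [-1.  -4.6  3. ] tilt [-0.003  0.003 -1.   ] q6 -0.53
target [0.691 0.031 0.036] shift [311.9  -1.2   4.2] turn -0.006
```

View pics/t3.png

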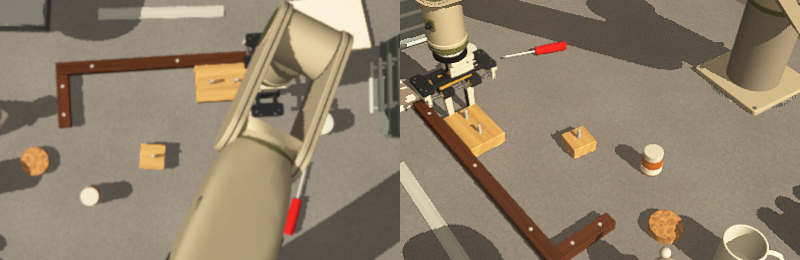

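Fingers are on the block's end and the pins and batten are clear. I'll continue along the batten.

arm_command(
  increments="0.57 12 0 2 0; 0.57 24 0 4 0; 0.57 36 0 4 0; 0.57 48 0 4 0; 0.57 60 0 4 0",
)

```text
t: 7.9
tool_pos: [0.7136, -0.218, 0.0343]
orientation: [-2.117, -2.32, 0.0]
force: [-0.4, -2.6, 0.6]
opening: 0.04
gripper_force: 1.3
```

arm_command(
  increments="0.57 12 0 0 0; 0.57 24 0 0 0; 0.57 36 0 0 0; 0.57 48 0 0 0; 0.57 60 0 0 0",
)

```text
t: 8.4
tool_pos: [0.7081, -0.1584, 0.0343]
orientation: [-2.118, -2.32, 0.0]
force: [-0.3, -2.2, 0.1]
opening: 0.0402
gripper_force: 0.9
```

arm_command(
  increments="0.57 12 0 0 0; 0.57 24 0 0 0; 0.57 36 0 0 0; 0.57 48 0 0 0; 0.57 60 0 0 0",
)

```text
t: 8.9
tool_pos: [0.7026, -0.0988, 0.0344]
orientation: [-2.118, -2.32, 0.001]
force: [-0.5, -1.4, -0.4]
opening: 0.0399
gripper_force: 0.8
```

```bash
python3 go.py -.052 -.139 .036 1.5708;python3 - <<'E'
from fit import *
V=[(robot.read_camera(n),model(n)) for n in("top","scene")]
cv2.imwrite('pics/t4.png',np.hstack([V[0][0][100:360,180:580],V[1][0][100:360,150:550]]))
E
```

```text
t 8.9 stopframe -0.0528 -0.2692 z 0.0344 yaw-A 1.5649 op 0.04 F [-0.5 -1.4 -0.4] tilt [ 0.    -0.001 -1.   ] q6 -0.3
target [0.691 0.031 0.036] shift [130.2   0.   -1.6] turn -0.006
```

View pics/t4.png

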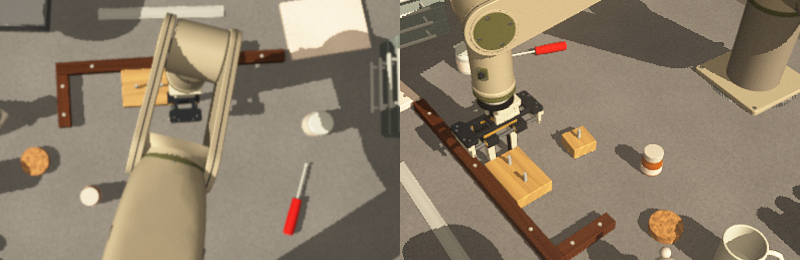

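The block is sliding square along the batten, with about 130 mm to go.

arm_command(
  increments="0.57 12 0 0 0; 0.57 24 0 0 0; 0.57 36 0 0 0; 0.57 48 0 0 0; 0.57 60 0 0 0",
)

```text
t: 9.5
tool_pos: [0.6975, -0.0392, 0.0349]
orientation: [2.118, 2.32, -0.0]
force: [-1.0, -2.4, 1.3]
opening: 0.0402
gripper_force: 1.9
```

arm_command(
  increments="0.57 12 0 0 0; 0.57 24 0 0 0; 0.57 36 0 0 0; 0.57 46 0 0 0; 0.57 54 0 0 0",
)

```text
t: 10.0
tool_pos: [0.6926, 0.0146, 0.0348]
orientation: [2.117, 2.32, 0.0]
force: [-1.1, -5.9, 3.9]
opening: 0.04
gripper_force: 2.4
```

arm_command(
  increments="0.57 4 0 0 0; 0.57 8 0 0 0; 0.57 11 0 0 0; 0.57 13 0 0 0; 0.57 13 0 0 0",
)

```text
t: 10.5
tool_pos: [0.6915, 0.0268, 0.0346]
orientation: [-2.118, -2.32, -0.0]
force: [0.7, -2.8, 2.0]
opening: 0.0398
gripper_force: 1.5
```

arm_command(
  increments="0.57 2 0 0 0; 0.57 3 0 0 0; 0.57 4 0 0 0; 0.57 4 0 0 0",
)

```text
t: 10.9
tool_pos: [0.691, 0.0307, 0.0346]
orientation: [-2.118, -2.32, 0.0]
force: [-0.4, -3.9, 2.4]
opening: 0.04
gripper_force: 2.0
```

arm_command(
  increments="0.57 1 0 0 0; 0.57 2 0 0 0; 0.57 2 0 0 0",
)

```text
t: 11.2
tool_pos: [0.691, 0.0311, 0.0346]
orientation: [2.117, 2.319, -0.002]
force: [-1.2, -10.3, 2.7]
opening: 0.04
gripper_force: 5.1
```

arm_command(
  increments="0.57 1 0 0 0; 0.57 2 0 0 0; 0.57 2 0 0 0",
)

```text
t: 11.5
tool_pos: [0.691, 0.0313, 0.0347]
orientation: [2.117, 2.317, -0.005]
force: [-0.4, -17.6, 2.2]
opening: 0.0397
gripper_force: 8.5
```

arm_command(
  increments="0.57 -15 0 0 0; 0.57 -40 0 0 0; 0.57 -40 0 -45 0; 0.57 -40 0 -90 0; 0.57 -40 0 -110 0",
)

```text
t: 12.0
tool_pos: [0.6966, -0.005, 0.1497]
orientation: [2.116, 2.317, 0.008]
force: [0.3, -0.3, 1.2]
opening: 0.0398
gripper_force: 0.0
```

```bash
python3 go.py -.135 -.065 .145 0
```

```text
t 12.0 stopframe -0.0497 -0.1752 z 0.1497 yaw-A 1.5646 op 0.04 F [ 0.3 -0.3  1.2] tilt [ 0.001  0.006 -1.   ] q6 -0.17
target [0.601 0.096 0.145] shift [109.7 -86.    4.2] turn 1.565
```

The block is seated against the short batten (17.6 N, no further travel). Now a confirming nudge on the long side.

arm_command(
  increments="0.57 22 -18 0 0.145; 0.57 44 -36 0 0.29; 0.57 66 -54 0 0.435; 0.57 88 -70 0 0.58; 0.57 110 -88 0 0.725",
)

```text
t: 12.5
tool_pos: [0.5958, 0.0978, 0.1443]
orientation: [-2.806, -1.409, -0.001]
force: [0.5, 1.1, 0.0]
opening: 0.0401
gripper_force: 0.0
```

arm_command(
  increments="0.57 0 0 0 0.14; 0.57 0 0 0 0.28; 0.57 0 0 0 0.42; 0.57 0 0 0 0.56; 0.57 0 0 0 0.7",
)

```text
t: 13.0
tool_pos: [0.5965, 0.0971, 0.1442]
orientation: [-3.119, -0.362, 0.0]
force: [0.0, 0.8, 0.3]
opening: 0.0401
gripper_force: 0.0
```

```bash
python3 go.py -.135 -.065 .035 0
```

```text
t 13.0 stopframe -0.1394 -0.0639 z 0.1442 yaw-A 0.1344 op 0.04 F [0.  0.8 0.3] tilt [-0.    -0.002 -1.   ] q6 1.41
target [0.601 0.096 0.035] shift [  4.3   1.9 109.2] turn 0.134
```

arm_command(
  increments="0.57 0 1 0 0.134; 0.57 0 1 45 0.134; 0.57 0 1 85 0.134; 0.57 0 1 108 0.134; 0.57 0 1 108 0.134",
)

```text
t: 13.5
tool_pos: [0.593, 0.0956, 0.0316]
orientation: [-3.136, -0.161, 0.013]
force: [-0.9, 0.9, -0.3]
opening: 0.0401
gripper_force: 0.0
```

arm_command(
  increments="0.57 10 0 0 0; 0.57 20 0 0 0; 0.57 30 0 0 0; 0.57 36 0 0 0; 0.57 38 0 0 0",
)

```text
t: 14.0
tool_pos: [0.6361, 0.0996, 0.0381]
orientation: [-3.137, -0.161, -0.003]
force: [0.8, -0.2, 0.4]
opening: 0.0398
gripper_force: 0.0
```

```bash
python3 go.py -.0982 -.065 .035 0
```

```text
t 14.0 stopframe -0.0998 -0.0653 z 0.0381 yaw-A 0.0058 op 0.04 F [ 0.8 -0.2  0.4] tilt [ 0.002 -0.    -1.   ] q6 1.54
target [0.638 0.1   0.035] shift [ 1.6 -0.3  3.1] turn 0.006
```

arm_command(
  increments="0.57 1 0 1 0.006; 0.57 2 0 1 0.006; 0.57 3 0 1 0.006; 0.57 4 0 1 0.006; 0.57 4 0 1 0.006",
)

```text
t: 14.5
tool_pos: [0.638, 0.0996, 0.0355]
orientation: [3.138, 0.152, -0.003]
force: [-6.2, -0.8, 4.3]
opening: 0.04
gripper_force: 2.6
```

arm_command(
  increments="0.57 1 0 0 0; 0.57 2 0 0 0; 0.57 2 0 0 0",
)

```text
t: 14.8
tool_pos: [0.638, 0.0996, 0.0355]
orientation: [3.138, 0.152, -0.01]
force: [-16.8, -2.4, 13.8]
opening: 0.0395
gripper_force: 8.2
```

It's flush: contact is at stop-frame x -0.098, the same as before. I'll withdraw and check.

arm_command(
  increments="0.57 -15 0 0 0; 0.57 -40 0 0 0; 0.57 -40 0 -45 0; 0.57 -40 0 -90 0; 0.57 -40 0 -135 0",
)

```text
t: 15.3
tool_pos: [0.6003, 0.0959, 0.1718]
orientation: [-3.138, -0.152, 0.001]
force: [0.7, 0.6, 1.0]
opening: 0.0398
gripper_force: 0.0
```

arm_command(
  increments="0.57 -20 40 -20 0; 0.57 -40 80 -40 0; 0.57 -60 120 -60 0; 0.57 -80 160 -60 0; 0.57 -100 200 -60 0",
)

```text
t: 15.8
tool_pos: [0.5207, -0.1144, 0.2321]
orientation: [3.137, 0.153, 0.005]
force: [0.5, -0.5, 0.2]
opening: 0.0399
gripper_force: 0.0
```

arm_command(
  increments="0.57 -10 45 0 0; 0.57 -20 90 0 0; 0.57 -30 135 0 0; 0.57 -30 180 0 0; 0.57 -30 180 0 0",
)

```text
t: 16.3
tool_pos: [0.5075, -0.3, 0.2302]
orientation: [3.136, 0.144, 0.0]
force: [-1.0, -0.3, 0.4]
opening: 0.04
gripper_force: 0.0
```

```bash
python3 go.py -.3 -.4 .2 0;python3 - <<'E'
from fit import *
V=[(robot.read_camera(n),model(n)) for n in("top","scene")]
a=V[0][0][130:290,110:510];b=V[1][0][160:420,200:500]
cv2.imwrite('pics/t5.png',np.vstack([cv2.resize(a,(800,320)),np.hstack([cv2.resize(V[1][0][280:380,240:390],(400,267)),cv2.resize(V[1][0],(400,267))])]))
for n,bx,p0,k in(("small",SMALL,[.533,-.0388,-.03],"w"),("base",BASE,[.6906,.1051,.097],"w")):
    p,e=fit(bx,p0,k,V,12 if n=="small" else 6);print(n,p.round(4),e)
E
```

```text
t 16.3 stopframe -0.2665 -0.4505 z 0.2302 yaw-A -0.005 op 0.04 F [-1.  -0.3  0.4] tilt [-0.     0.002 -1.   ] q6 0.86
target [ 0.469 -0.253  0.2  ] shift [-33.7 -50.4  30.1] turn -0.005
small [ 0.5329 -0.0387 -0.0366] [0.087 0.027]
base [0.702  0.1206 0.1396] [0.313 0.332]
```

View pics/t5.png

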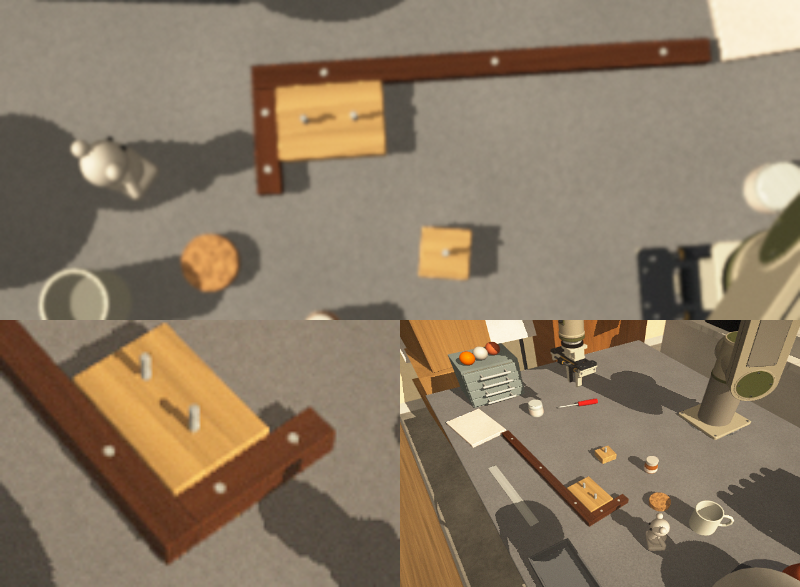

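The pictures show the block in the corner, tight against both battens with no visible gap. The small block and the other items are unmoved and the hand is clear.

```bash
python3 -c "
from plant import robot
print(robot.close_job())"
```

```text
the job is handed in; nothing more can be done
None
```

I pushed the big block into the inside corner of the stop and handed the job in; the last pictures show it flush against both battens, the pins untouched, the other objects unmoved and the hand clear.

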